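# Reset the rings of the red-tabbed tank log

## Robot

A 6-joint arm with a two-finger parallel gripper is mounted at the origin on the work surface. World frame = base frame: x ahead of the robot, y to its left, z up, the work surface at z = 0. Lengths are in m, angles in rad, forces in N, time in s.
With the tool pointing down it reaches from about 0.375 to 0.975 m from the base axis. Payload 3.8 kg.
Tool frame: the origin (TCP) lies on the mounting face of the last link; the fingertips stand 173 mm ahead of it and the grasp point (between the pads) lies 155 mm ahead of it; z points along the fingers, y is the direction in which the jaws open and shut (so a half turn about z gives the same grasp; the last joint's range is limited). The gripper opens to 85 mm and grips with 20 to 120 N. Pads are 22 mm wide; open, the fingers measure 114 mm over their backs; the gripper's body (76 mm by 85 mm) begins 54 mm behind the grasp point. The pads swing forward as they close: fully open they stand 13 mm farther back than shut.
Start: joints at [1.171, 0.264, 1.604, -0, 1.274, -0.037], TCP at [0.24, 0.631, 0.405] pointing down, gripper open.
Joint ranges: [-2.63, 2.63], [-0.94, 2.18], [0.31, 2.57], [-1.31, 4.45], [0, 2.66], [-2.55, 2.55]. Speed limits (rad/s): [2.57, 2.57, 3.14, 3.14, 3.14, 3.14].

## Interface

Orientations are given as a rotation vector (axis times angle).
In Python, from workcell import bot gives the robot as it stands.
- The arm moves only by the shell command python3 -m jog 'ROWS' [FORCE]. ROWS is JSON, a list that holds one entry, the list of rows, each a list of 7 numbers: the closure, from 0 (fully open) to 1 (shut), then the shift along the tool's x, y, z in cm, then the turn, a rotation vector about the tool's x, y, z in rad. A call has 1 to 12 rows; each row is the pose to reach, as a shift and turn from the pose commanded when the call began, along the tool's axes at that moment; what a row does not reach only later rows make up. A row lasts 1/8 s, in which the tool goes at most 62.5 mm and 10.7 degrees, less where a joint would pass 70% of its speed; a pose out of reach is approached as far as the arm can. A call with a gripper value outside its range is refused whole. The fingers move at their own pace and stop on an object; FORCE is the grip in N (left out, the last holds). Time passes only in rows, so rows that repeat a pose let the fingers close. It gives the time, the measured TCP pose, the force and the opening at its end, in the units of the state.
- bot.read_state(): the state, without advancing time (a new reading comes with each control period).
- bot.read_camera(name): name is "scene" or "top"; returns the picture (384x512x3 uint8, red, green, blue); there is no depth.
- bot.camera_model(name): a dict with "intrinsics" (3x3 intrinsics, pixels), "rvec" (rotation vector, rad) and "tvec" (3), from world to camera coordinates, as OpenCV has them. Camera axes: x right, y down, z forward; pixel columns grow to the right and rows downward; lengths in m; the calibration is good to about 2 mm. A picture is of the moment at which its call begins. camera_model takes no time and is no camera call.
- bot.finish_job(): hands the job in, once; it reports no verdict.
The state is a dict: "time": time; "q": joint angles; "joint_vel": joint speeds; "joint_torque": joint torques, N m; "tool_pos": TCP position; "tcp_rot": TCP orientation; "wrist_force": force on the tool from outside, world axes, zero at the start; "torque": the same for the moment, N m; "width": opening from 0.0 (shut) to 1.0 (fully open).
Only numpy, scipy, OpenCV 4.12 (cv2) and the standard library are available. Lean on these libraries where they do the work, as an engineer would, in place of code of your own. Each camera call takes 0.05 s, during which the arm holds its last target.

## Task

The rings of the log file with the red lever tab beside the nano tank have not shut properly. Lift its red lever all the way up so that the rings spring fully open, then press the lever fully down again so that they close, and let go. Leave the lever of the blue-tabbed file as it is.

Things in the scene. Friction and masses are not known exactly. Their poses are not given: they have to be found in the camera images.
- red_lever (a joint): angle (rad) of the red-tabbed lever: 0 = level, fully down, rings closed; grows as it is lifted; stop at 1.3 = fully up, rings wide open. It stays where it is left: steady hinge friction, about 1.5 N at the tab, no spring. The swinging ring halves follow at half its angle.
- red_hinge (a point): hinge centre of that lever, 40 mm above the table, on a fixed grey board 200 x 150 x 6 mm with a 14 mm high paper pad. z up, y along the hinge pin; the lever reaches towards -x. On the +x side stand two steel rings, 58 mm high, 20 and 95 mm from the hinge, that open to +y. Under the tab the board and steel plate are 9 mm high.
- red_tab (a point): centre of the red plastic tab at the end of that lever, 80 mm from the hinge: 32 mm along the lever, 16 mm wide along the hinge pin, 14 mm thick, free on both sides and above; the steel arm behind it is 8 mm wide. Axes turn with the lever: y along the hinge pin, -x outwards along the lever.
- blue_tab (a point): centre of the blue plastic tab of the other log file, alike in all but tab colour; its lever also lies at some small angle (0 to 0.5 rad) and is to stay as it is. Either file may be on the left; their centres are at least 220 mm apart.

How it is judged:
On the way:
1. the red lever is lifted up and the rings are open (lever beyond 1.05 rad) (value of joint red_lever above 1.05 rad), for 0.2 s.
At the end, for the whole second after the job is handed in: after having been lifted beyond 1.05 rad, the red lever is down again within 0.17 rad (10 degrees) of level, at rest and let go, and the blue tab is within 15 mm of where it was (value of joint red_lever below 0.17 rad and velocity of joint red_lever between -0.05 and 0.05 rad/s and distance of blue_tab from where it was at the start of the episode below 0.015 m); the robot touches nothing.
It fails at once if the blue-tabbed lever is moved (its tab by more than 15 mm) (distance of blue_tab from where it was at the start of the episode above 0.015 m).
It also fails if it takes over 34 s, if anything falls off the work surface, if the arm or the gripper's body presses on something with over 40 N, if the wrist force passes 120 N, or if a joint passes its speed limit or range.

## Working session

There is one attempt and no reset: what is moved stays moved. The work goes in short steps, Python scripts to look and compute and a shell command to move; the robot and the scene stay as the last step left them, time stands still between calls to the robot, and variables do not carry over. Pictures are saved under pics/ and viewed, and the job is handed in when it is done.

```bash
ls; mkdir -p pics; python3 - <<'E'
from workcell import bot
import cv2
for n in("scene","top"):
    im=bot.read_camera(n); cv2.imwrite(f"pics/{n}0.png",im[:,:,::-1])
    print(n,bot.camera_model(n))
print(bot.read_state())
E
```

```text
pics
scene {'intrinsics': array([[427.30569699,   0.        , 255.97725123],
       [  0.        , 427.30569699, 186.66989779],
       [  0.        ,   0.        ,   1.        ]]), 'rvec': array([ 1.71578356,  1.55016415, -0.76578061]), 'tvec': array([-0.00231061, -0.27481859,  1.2070869 ])}
top {'intrinsics': array([[432.84941741,   0.        , 248.15843161],
       [  0.        , 432.84941741, 190.67867166],
       [  0.        ,   0.        ,   1.        ]]), 'rvec': array([ 2.1835715 , -2.19687045,  0.07489682]), 'tvec': array([-0.06932838,  0.53698383,  0.6744264 ])}
{'time': 0.1, 'q': array([ 1.17106127e+00,  2.64705242e-01,  1.60524514e+00,  1.34570697e-05,
        1.27370533e+00, -3.69243961e-02]), 'joint_vel': array([ 0.00024617, -0.00176739, -0.00512014, -0.00107737,  0.00280683,
        0.00081009]), 'joint_torque': array([ 1.06162042e-03, -5.16710937e+01, -3.68589163e+01,  2.96677558e-05,
        6.18957449e-03,  4.42279838e-05]), 'tool_pos': array([0.23945494, 0.63077018, 0.40346352]), 'tcp_rot': array([-0.56670402, -3.0895881 ,  0.00315886]), 'wrist_force': array([ 0.167768  , -0.45717229,  0.44395162]), 'torque': array([-0.0346808 ,  0.05794852,  0.02276927]), 'width': 0.997865260755843}
```

View pics/scene0.png

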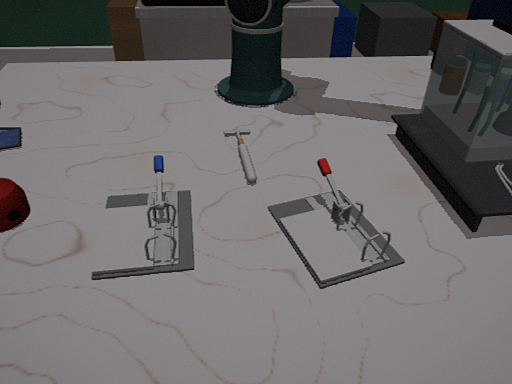

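View pics/top0.png

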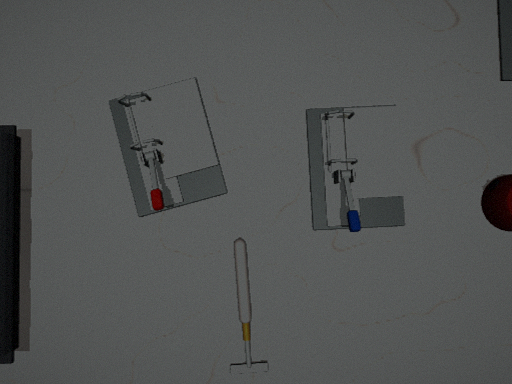

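```bash
python3 - <<'E'
import cv2
s=cv2.imread("pics/scene0.png");t=cv2.imread("pics/top0.png")
a=cv2.convertScaleAbs(cv2.resize(s[150:290,260:410],None,fx=5,fy=4.2,interpolation=cv2.INTER_CUBIC)[:590],alpha=1.3)
a=cv2.resize(s[150:290,260:410],None,fx=4,fy=4,interpolation=cv2.INTER_CUBIC)
b=cv2.resize(t[70:220,100:235],None,fx=4,fy=4,interpolation=cv2.INTER_CUBIC)
cv2.imwrite("pics/sc.png",a);cv2.imwrite("pics/tc.png",cv2.convertScaleAbs(b,alpha=1.6))
E
```

```text
(no output)
```

View pics/sc.png

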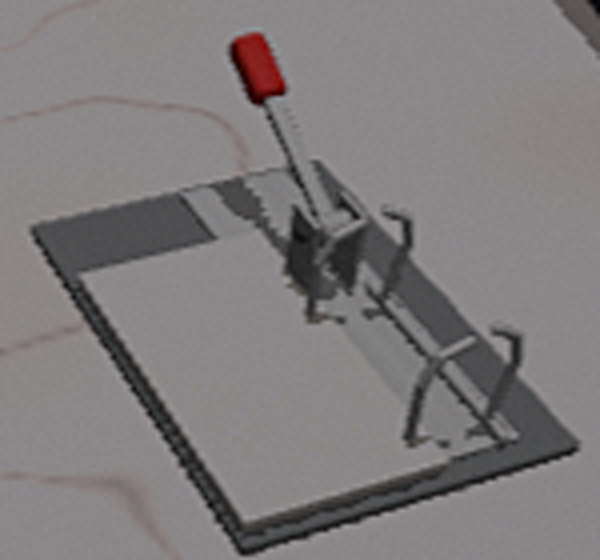

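View pics/tc.png

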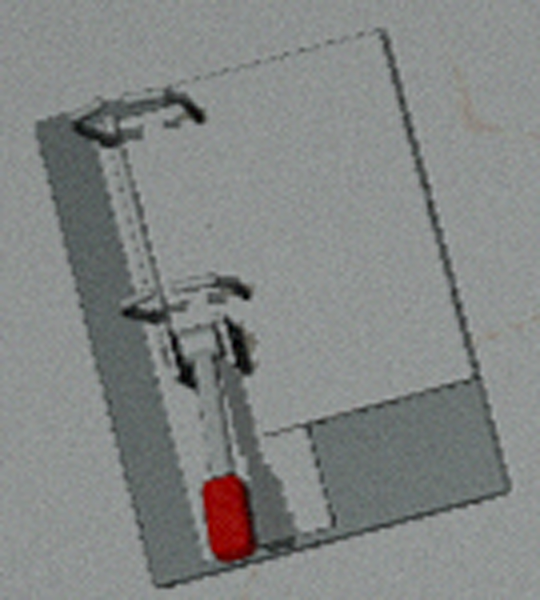

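```bash
cat >h.py <<'E'
import numpy as np,cv2
from workcell import bot
M={n:bot.camera_model(n) for n in("scene","top")}
def P(n):
    m=M[n];return m["intrinsics"]@np.c_[cv2.Rodrigues(m["rvec"])[0],m["tvec"]]
def tri(s,t):
    X=cv2.triangulatePoints(P("scene"),P("top"),np.array(s,float).reshape(2,1),np.array(t,float).reshape(2,1))[:,0];X=X[:3]/X[3]
    return X,[np.round(proj(n,X)-p,1) for n,p in(("scene",s),("top",t))]
def proj(n,X):
    x=P(n)@np.r_[X,1];return x[:2]/x[2]
def plane(n,p,z):
    Q=P(n);A=Q[:,[0,1,3]].copy();A[:,2]+=Q[:,2]*z
    v=np.linalg.solve(A,[*p,1]);return v[:2]/v[2]
E
python3 - <<'E'
from h import *
tab=tri((324.5,167),(157,199.3));h=tri((342.5,208.7),(150.7,157.5))
print("tab",tab);print("hinge",h)
d=tab[0]-h[0];print(d,np.linalg.norm(d),np.arctan2(d[2],np.hypot(*d[:2])),np.degrees(np.arctan2(-d[1],-d[0])))
c=[plane("top",p,.006) for p in((139.3,216.3),(227,192.5),(109.5,100.5),(195.7,77.5))]
cs=[plane("scene",p,.006) for p in((268.3,207.5),(404.5,261.2),(320.7,286))]
print(np.array(c),np.array(cs))
for a,b in((0,2),(1,3),(1,0),(3,2)):
    e=c[b]-c[a];print(np.hypot(*e),np.degrees(np.arctan2(e[1],e[0])))
# blue: rough
print(tri((159,163),(353.5,221)))
E
```

```text
tab (array([0.52110008, 0.06165015, 0.07636782]), [array([-0.5,  0.1]), array([-0.6, -0.1])])
hinge (array([0.588561  , 0.08075775, 0.03527581]), [array([-0.7,  0.1]), array([-0.7, -0.2])])
[-0.06746092 -0.0191076   0.04109201] 0.08126887212298341 0.5301124724288504 15.814217059860171
[[ 0.4968172   0.10371544]
 [ 0.53453947 -0.03824146]
 [ 0.68737237  0.15463129]
 [ 0.7252412   0.01289983]] [[ 0.53851766 -0.03661833]
 [ 0.68910915  0.15733965]
 [ 0.72590259  0.01474567]]
0.19724020725298289 14.95980493419506
0.19744007139204228 15.012030142857387
0.14688338939859558 104.8813279899753
0.14670328466259094 104.95925768186177
(array([ 0.48756305, -0.22528904,  0.07761801]), [array([0., 0.]), array([ 0., -0.])])
```

```bash
python3 - <<'E'
from h import *
from scipy.spatial.transform import Rotation as R
for p in((393,118),(478,235),(428,110)): print(p,plane("scene",p,0.0),plane("scene",p,0.03))
for p in((18,125),(18,362),(30,130),(30,350)): print(p,plane("top",p,0.0),plane("top",p,.03))
b=plane("scene",(428,112),.03)
for z in(.1,.15,.2,.25,.3): print(z,proj("scene",np.r_[b,z]))
s=bot.read_state();Rt=R.from_rotvec(s["tcp_rot"]);print(Rt.as_matrix().round(3))
E=0
cv2.imwrite("pics/tank.png",cv2.resize(cv2.imread("pics/scene0.png")[0:250,380:512],None,fx=2.4*1.6,fy=2.4,interpolation=2) if 0 else cv2.resize(cv2.imread("pics/scene0.png")[0:245,372:512],None,fx=2.4,fy=2.4))
E
```

```text
(393, 118) [0.19943195 0.32877219] [0.25684993 0.30003734]
(478, 235) [0.63569309 0.31171063] [0.66619824 0.2840283 ]
(428, 110) [0.16088318 0.43954118] [0.22067921 0.40397302]
(18, 125) [0.64870744 0.30697704] [0.64205815 0.29100533]
(18, 362) [0.2660051  0.29619846] [0.27557201 0.28068347]
(30, 130) [0.6402425 0.2869627] [0.63395189 0.27183906]
(30, 350) [0.2846078  0.27758211] [0.29338646 0.26285595]
0.1 [435.7172545   84.84338302]
0.15 [441.62789045  64.04416268]
0.2 [447.90548518  41.9536335 ]
0.25 [454.58530717  18.44768753]
0.3 [461.70729403  -6.61421361]
[[-0.935  0.355 -0.001]
 [ 0.355  0.935 -0.002]
 [ 0.    -0.002 -1.   ]]
```

View pics/tank.png

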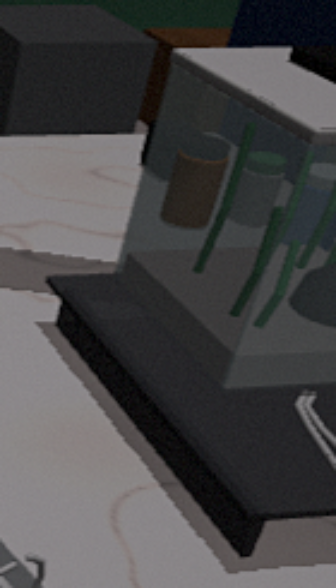

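```bash
python3 -m jog '[[[0,0,0,-5,0,0,0],[0,0,0,-11,0,0,0],[0,0,0,-17,0,0,0],[0,0,0,-20,0,0,0],[0,0,0,-20,0,0,0]]]' 30
```

```text
time: 0.72
tool_pos: [0.2395, 0.631, 0.6085]
tcp_rot: [0.567, 3.089, 0.01]
wrist_force: [0.2, 0.4, -0.1]
width: 1.0
```

```bash
python3 -m jog '[[[0,-3,-2.8,0,0,0,-0.05],[0,-7,-6.5,0,0,0,-0.1],[0,-11,-10.2,0,0,0,-0.2],[0,-15,-13.9,0,0,0,-0.3],[0,-19,-17.6,0,0,0,-0.4],[0,-23,-21.3,0,0,0,-0.5],[0,-27,-25,0,0,0,-0.6],[0,-31,-28.7,0,0,0,-0.62],[0,-35,-32.4,0,0,0,-0.62],[0,-39,-36.2,0,0,0,-0.62],[0,-43,-39.9,0,0,0,-0.62],[0,-46.5,-43.2,0,0,0,-0.62]]]'
```

```text
time: 2.22
tool_pos: [0.5215, 0.0602, 0.6018]
tcp_rot: [0.401, -3.112, -0.0]
wrist_force: [-0.2, 0.6, -0.1]
width: 1.003
```

```bash
python3 -m jog '[[[0,0,0,5,0,0,0],[0,0,0,11,0,0,0],[0,0,0,17,0,0,0],[0,0,0,22,0,0,0],[0,0,0,26,0,0,0],[0,0,0,26,0,0,0]]]'; python3 - <<'E'
from h import *
from scipy.spatial.transform import Rotation as R
s=bot.read_state();Rm=R.from_rotvec(s["tcp_rot"]).as_matrix();print(Rm.round(3),s["tool_pos"],s["q"],s["wrist_force"])
for n in M: cv2.imwrite(f"pics/{n}1.png",bot.read_camera(n)[:,:,::-1])
E
```

```text
time: 2.98
tool_pos: [0.5179, 0.0619, 0.3385]
tcp_rot: [0.401, -3.103, -0.001]
wrist_force: [0.0, 0.5, 0.2]
width: 0.996
[[-0.967 -0.254 -0.012]
 [-0.254  0.967 -0.001]
 [ 0.012  0.002 -1.   ]] [0.51792706 0.06190988 0.33849144] [ 7.12178307e-02  3.03827075e-02  1.99680116e+00 -9.67809754e-06
  1.12683992e+00 -1.75675983e+00] [0.00254836 0.4624543  0.15184068]
```

View pics/scene1.png

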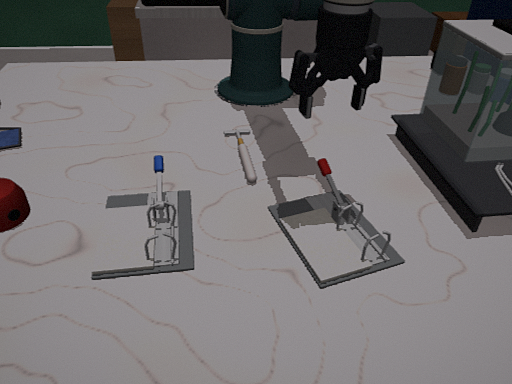

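View pics/top1.png

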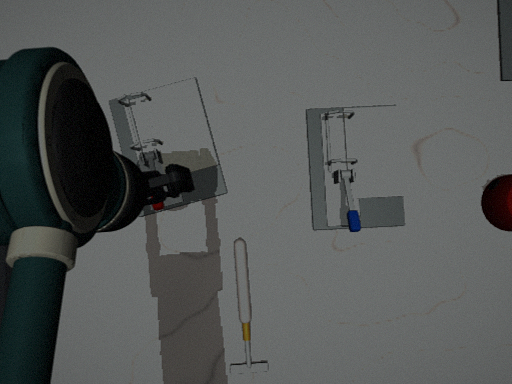

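```bash
python3 -m jog '[[[0,-0.4,0,3,0,0,0],[0.3,-0.4,0,6,0,0,0],[0.5,-0.4,0,8.5,0,0,0],[0.5,-0.4,0,10.4,0,0,0],[0.5,-0.4,0,10.5,0,0,0],[0.5,-0.4,0,10.5,0,0,0]]]' 30; python3 - <<'E'
from h import *
from scipy.spatial.transform import Rotation as R
s=bot.read_state();Rm=R.from_rotvec(s["tcp_rot"]).as_matrix();print(s["tool_pos"]+Rm@[0,0,.155],s["wrist_force"])
im=bot.read_camera("scene")[:,:,::-1];cv2.imwrite("pics/scene2.png",cv2.resize(im[70:270,230:430],None,fx=3,fy=3,interpolation=2))
E
```

```text
time: 3.82
tool_pos: [0.526, 0.0633, 0.2417]
tcp_rot: [-0.402, 3.112, -0.0]
wrist_force: [-0.1, -0.6, -0.4]
width: 0.501
[0.52654877 0.06332628 0.08672206] [-0.08187788 -0.63692762 -0.37747998]
```

View pics/scene2.png

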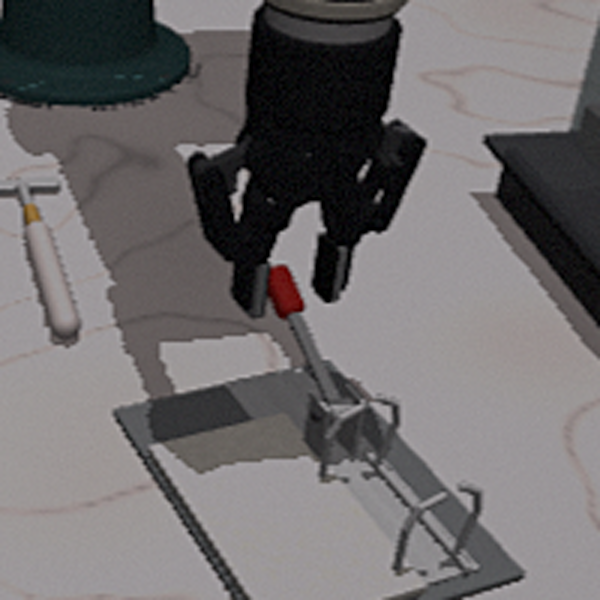

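```bash
python3 -m jog '[[[0.5,0.4,0,0.6,0,0,0],[0.5,0.4,0,0.9,0,0,0],[0.5,0.4,0,0.9,0,0,0]]]'; python3 - <<'E'
from h import *
from scipy.spatial.transform import Rotation as R
s=bot.read_state();Rm=R.from_rotvec(s["tcp_rot"]).as_matrix();g=s["tool_pos"]+Rm@[0,0,.155];print(g,proj("scene",g),Rm[:,1])
im=bot.read_camera("scene")[:,:,::-1];cv2.imwrite("pics/scene3.png",cv2.resize(im[130:230,275:375],None,fx=6,fy=6,interpolation=2))
E
```

```text
time: 4.25
tool_pos: [0.5207, 0.0621, 0.2304]
tcp_rot: [0.403, -3.115, -0.0]
wrist_force: [0.5, 0.1, 0.6]
width: 0.498
[0.52055288 0.06210258 0.07537059] [324.07408404 167.35290435] [-2.54328669e-01  9.67117835e-01  1.43221357e-04]
```

View pics/scene3.png

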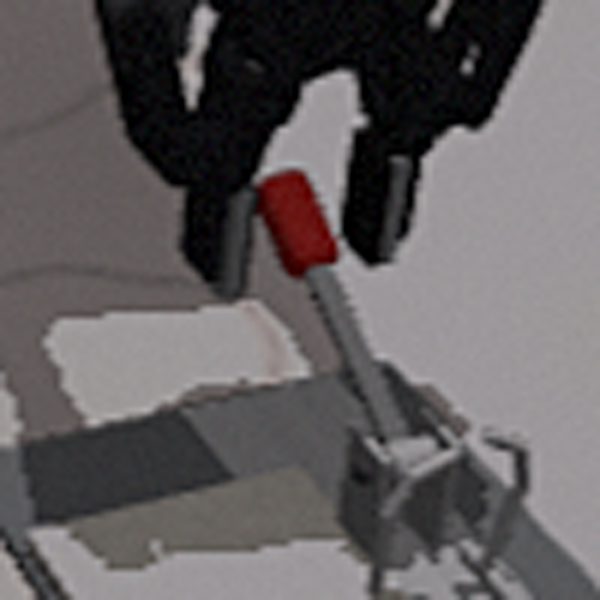

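```bash
python3 -m jog '[[[0.7,0,0,0,0,0,0],[0.85,0,0,0,0,0,0],[1,0,0,0,0,0,0],[1,0,0,0,0,0,0],[1,0,0,0,0,0,0],[1,0,0,0,0,0,0]]]' 25; python3 - <<'E'
from h import *
from scipy.spatial.transform import Rotation as R
s=bot.read_state();Rm=R.from_rotvec(s["tcp_rot"]).as_matrix();g=s["tool_pos"]+Rm@[0,0,.155];print(g,Rm.round(3))
H=np.array([.5895,.0805,.040]);d=g-H;print(d,np.hypot(*d[:2]))
im=bot.read_camera("scene")[:,:,::-1];cv2.imwrite("pics/scene4.png",cv2.resize(im[130:230,275:375],None,fx=6,fy=6,interpolation=2))
# arc rows
c=np.hypot(np.hypot(*d[:2]),d[2]);t0=np.arctan2(d[2],np.hypot(*d[:2]));print(c,t0)
for t in list(np.arange(t0,1.3,.1))+[1.22,1.3]:
    print(round(t,2),"x-tool(cm) %.2f z-tool %.2f"%(-100*c*(np.cos(t0)-np.cos(t)),-100*c*(np.sin(t)-np.sin(t0))))
E
```

```text
time: 5.05
tool_pos: [0.5212, 0.0614, 0.2308]
tcp_rot: [-0.404, 3.115, -0.003]
wrist_force: [0.5, -5.6, 0.2]
width: 0.179
[0.52127207 0.0611528  0.07582187] [[-0.967 -0.255  0.   ]
 [-0.255  0.967 -0.002]
 [-0.    -0.002 -1.   ]]
[-0.06822793 -0.0193472   0.03582187] 0.0709180083735209
0.07945168696828198 0.4677326254744392
0.47 x-tool(cm) -0.00 z-tool -0.00
0.57 x-tool(cm) -0.39 z-tool -0.69
0.67 x-tool(cm) -0.85 z-tool -1.34
0.77 x-tool(cm) -1.38 z-tool -1.94
0.87 x-tool(cm) -1.95 z-tool -2.48
0.97 x-tool(cm) -2.59 z-tool -2.96
1.07 x-tool(cm) -3.26 z-tool -3.38
1.17 x-tool(cm) -3.98 z-tool -3.73
1.27 x-tool(cm) -4.72 z-tool -4.00
1.22 x-tool(cm) -4.36 z-tool -3.88
1.3 x-tool(cm) -4.97 z-tool -4.07
```

View pics/scene4.png

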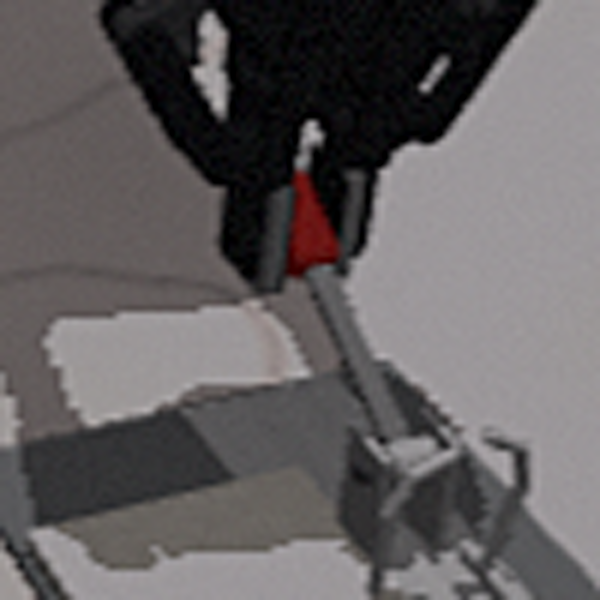

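```bash
python3 -m jog '[[[1,-0.39,0,-0.69,0,0,0],[1,-0.85,0,-1.34,0,0,0],[1,-1.38,0,-1.94,0,0,0],[1,-1.95,0,-2.48,0,0,0],[1,-1.95,0,-2.48,0,0,0]]]'
```

```text
time: 5.72
tool_pos: [0.5392, 0.0662, 0.2547]
tcp_rot: [0.404, -3.112, 0.003]
wrist_force: [-0.9, -5.1, -0.2]
width: 0.184
```

```bash
python3 -m jog '[[[1,-0.64,0,-0.48,0,0,0],[1,-1.31,0,-0.9,0,0,0],[1,-2.03,0,-1.25,0,0,0],[1,-2.77,0,-1.52,0,0,0],[1,-2.77,0,-1.52,0,0,0],[1,-2.77,0,-1.52,0,0,0],[1,-2.77,0,-1.52,0,0,0]]]'; python3 - <<'E'
from h import *
im=bot.read_camera("scene")[:,:,::-1];cv2.imwrite("pics/scene5.png",cv2.resize(im[110:260,265:415],None,fx=4,fy=4,interpolation=2))
s=bot.read_state();print(s["wrist_force"],s["torque"],s["tool_pos"])
E
```

```text
time: 6.6
tool_pos: [0.5658, 0.0733, 0.2699]
tcp_rot: [0.403, -3.112, 0.003]
wrist_force: [-1.7, -4.8, 0.6]
width: 0.182
[-2.13986274 -4.67671425  0.61866593] [-0.75829772  0.55539423  0.11389315] [0.56575946 0.07324731 0.26992515]
```

View pics/scene5.png

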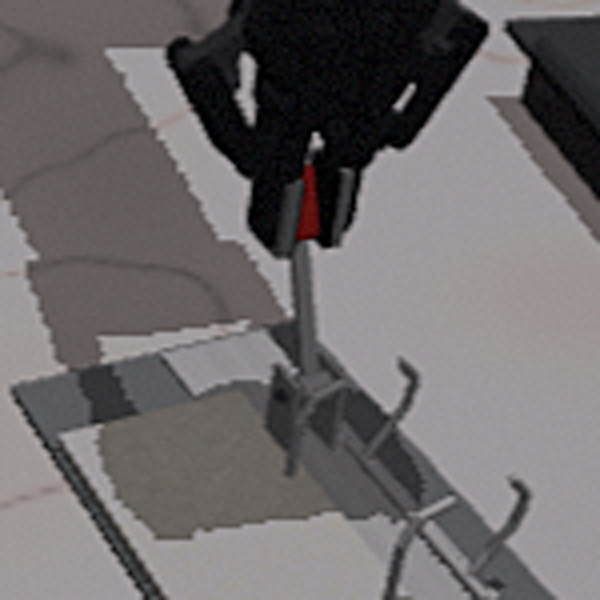

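```bash
python3 -m jog '[[[1,-0.25,0,-0.07,0,0,0],[1,-0.4,0,-0.1,0,0,0],[1,-0.4,0,-0.1,0,0,0],[1,-0.4,0,-0.1,0,0,0]]]'; python3 - <<'E'
from h import *
s=bot.read_state();g=s["tool_pos"]-[0,0,.155];H=np.array([.5895,.0805,.040]);d=g-H;r=np.hypot(*d[:2]);print(s["wrist_force"],r,d[2],np.arctan2(d[2],r))
c=.0795;t0=np.arctan2(d[2],r)
for t in [1.25,1.1,.95,.8,.65,.5,.35,.2,.1,0,-.05]:
    print(t,"x %.2f z %.2f"%(100*(c*np.cos(t)-c*np.cos(t0)),100*c*(np.sin(t0)-np.sin(t))))
E
```

```text
time: 7.15
tool_pos: [0.569, 0.0741, 0.2708]
tcp_rot: [0.403, -3.11, 0.003]
wrist_force: [-4.0, -4.7, 2.1]
width: 0.183
[-3.9512304  -4.66810704  2.12196644] 0.021475803081460083 0.07580605348770342 1.294730797359606
1.25 x 0.34 z 0.10
1.1 x 1.44 z 0.56
0.95 x 2.46 z 1.18
0.8 x 3.37 z 1.95
0.65 x 4.16 z 2.84
0.5 x 4.81 z 3.84
0.35 x 5.30 z 4.92
0.2 x 5.62 z 6.07
0.1 x 5.74 z 6.86
0 x 5.78 z 7.65
-0.05 x 5.77 z 8.05
```

```bash
python3 -m jog '[[[1,0.5,0,0.1,0,0,0],[1,1.44,0,0.56,0,0,0],[1,2.46,0,1.18,0,0,0],[1,3.37,0,1.95,0,0,0],[1,4.16,0,2.84,0,0,0],[1,4.81,0,3.84,0,0,0],[1,5.3,0,4.92,0,0,0],[1,5.62,0,6.07,0,0,0],[1,5.74,0,6.86,0,0,0],[1,5.74,0,6.86,0,0,0]]]'
```

```text
time: 8.4
tool_pos: [0.5155, 0.0599, 0.2032]
tcp_rot: [-0.403, 3.114, -0.003]
wrist_force: [3.0, -7.0, -0.4]
width: 0.179
```

```bash
python3 -m jog '[[[1,0.02,0,0.5,0,0,0],[1,0.02,0,0.9,0,0,0],[1,0.02,0,1.0,0,0,0],[1,0.02,0,1.0,0,0,0]]]'
```

```text
time: 8.9
tool_pos: [0.5153, 0.0598, 0.1944]
tcp_rot: [-0.404, 3.114, -0.003]
wrist_force: [-1.3, -7.0, 7.9]
width: 0.183
```

```bash
python3 -m jog '[[[0.7,0,0,0,0,0,0],[0.4,0,0,0,0,0,0],[0.4,0,0,0,0,0,0],[0.4,0,0,0,0,0,0],[0.4,0,0,-3,0,0,0],[0.4,0,0,-8,0,0,0],[0.4,0,0,-14,0,0,0],[0.4,0,0,-18,0,0,0],[0.4,6,0,-22,0,0,0],[0.4,12,0,-22,0,0,0],[0.4,12,0,-22,0,0,0]]]'; python3 - <<'E'
from h import *
print(bot.read_state()["wrist_force"])
for n in M: cv2.imwrite(f"pics/{n}6.png",bot.read_camera(n)[:,:,::-1])
s=cv2.imread("pics/scene6.png");cv2.imwrite("pics/sc6.png",cv2.resize(s[150:290,260:410],None,fx=4,fy=4,interpolation=2))
E
```

```text
time: 10.28
tool_pos: [0.3956, 0.0296, 0.4131]
tcp_rot: [-0.402, 3.115, -0.0]
wrist_force: [0.4, 0.2, 0.3]
width: 0.601
[0.36496438 0.18476112 0.27395237]
```

View pics/sc6.png

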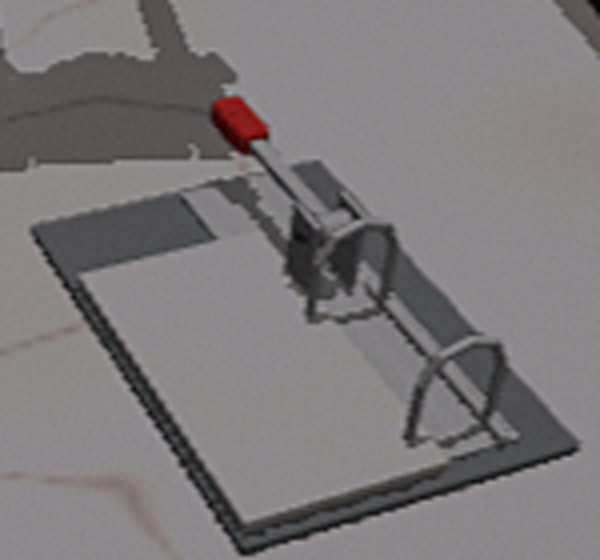

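View pics/top6.png

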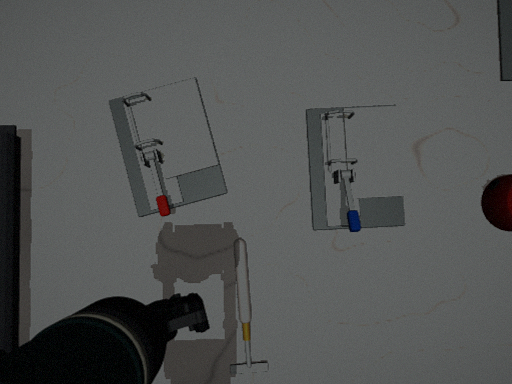

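View pics/scene6.png

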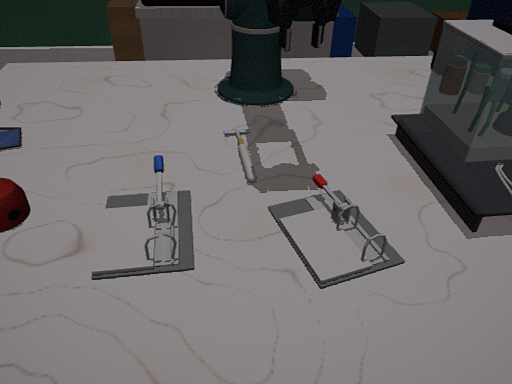

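Rings are closed (scene crop). Checking the lever angle by triangulating the tab: scene (260+240/4, 150+125/4) = (320,181), top (163.5,205.5).

```bash
python3 - <<'E'
from h import *
X,e=tri((320,181.2),(163.5,205.5));print(X,e,np.arcsin((X[2]-.04)/.08))
H=np.array([.5895,.0805,.04]);u=np.array([np.cos(.262),np.sin(.262),0])
for t in(0,.1,.2):
    p=H-.08*np.cos(t)*u+[0,0,.08*np.sin(t)];print(t,p,proj("scene",p),proj("top",p))
for n in M:
    a=cv2.imread(f"pics/{n}0.png").astype(int);b=cv2.imread(f"pics/{n}6.png").astype(int)
    f=lambda i:np.array([x.mean() for x in np.nonzero((i[...,0]>90)&(i[...,2]<50))][::-1]) 
    r=(slice(140,185),slice(145,175)) if n=="scene" else (slice(195,240),slice(340,370))
    print(n,f(a[r]),f(b[r]))
E
```

```text
[0.51317825 0.05926657 0.04037245] [array([-0.7,  0.1]), array([-0.7, -0.1])] 0.004655643587745689
0 [0.51223009 0.05977897 0.04      ] [319.47162521 181.12172173] [162.46323102 205.98642177]
0.1 [0.51261612 0.05988249 0.04798667] [320.06225259 177.63848037] [161.37916401 205.57913959]
0.2 [0.51377034 0.06019202 0.05589355] [320.86769821 174.38174051] [160.14583064 204.65413518]
scene [12.93548387 22.29032258] [12.89247312 22.16129032]
top [nan nan] [nan nan]<stdin>:8: RuntimeWarning: Mean of empty slice.
  ret = ret.dtype.type(ret / rcount)
```

Lever level (~0.005 rad), blue tab unmoved, robot clear. Handing in.

```bash
python3 -c "
from workcell import bot
print(bot.finish_job())"
```

```text
the job is handed in; nothing more can be done
None
```

I lifted the red lever to its stop, pressed it fully down again, let go and handed the job in at about 10.4 s. I got no verdict back, so the result rests on my own checks.

- **Lift:** I gripped the red tab across its width and followed the hinge arc. The lever reached about 1.29 rad, judged from the tool position. At about 1.25 rad the picture showed the lever nearly upright and the rings swung open. It stayed above 1.05 rad for well over 0.2 s.
- **Close:** I brought it back along the same arc until it met the lower stop, with about 8 N upward on the wrist. After I opened the gripper and backed away, triangulating the tab put the lever at about 0.005 rad, and the scene picture showed both rings closed.
- **Blue file:** Its tab shifted by less than 0.2 pixel in the scene picture. My colour check found no blue pixels in the top picture, so there I only compared by eye, and it looked unchanged.
- **Robot:** It ended clear of everything, with wrist force near zero.

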